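Load a square pipe flange into the sloping drilling jig

ROBOT

A 7-joint arm with a two-finger parallel gripper is mounted at the origin on the work surface. World frame = base frame: x ahead of the robot, y to its left, z up, the work surface at z = 0. Lengths are in m, angles in rad, forces in N, time in s.
With the tool pointing down it reaches from about 0.4 to 0.85 m from the base axis. Payload 6.9 kg.
Tool frame: the origin (TCP) lies midway between the tips of the shut fingers; the grasp point (between the pads) lies behind it (ctrl.pinch_z is the z of the grasp point in the tool frame, in m); z points along the fingers, y is the line along which they close (so a half turn about z gives the same grasp; the last joint's range is limited). The gripper opens to 85 mm and grips with 20 to 120 N. Pads are 22 mm wide; open, the fingers measure 114 mm over their backs; the gripper's body (76 mm by 85 mm) begins 54 mm behind the grasp point. The pads swing forward as they close: fully open they stand 13 mm farther back than shut.
Start: joints at [-1.054, 0.507, -0.238, 1.5, 0.126, 1.149, -0.155], TCP at [0.25, 0.573, 0.231] pointing down, gripper open.
Joint ranges: [-3.08, 3.08], [-0.24, 2.05], [-1.43, 1.35], [0, 2.5], [-1.52, 4.66], [0.17, 1.96], [-2.89, 2.89]. Speed limits (rad/s): [2.39, 2.39, 3.14, 3.14, 3.14, 3.14, 3.14].

INTERFACE

Orientations are given as a unit quaternion [w, x, y, z].
In Python, from station import ctrl, get_state, vision, ticket, models gives the robot as it stands. Calls block until the motion is done:
- ctrl.movep(position, orientation): joint-space move of the TCP to a pose.
- ctrl.movel(position, frame=None, max_speed=0.15): straight line of the TCP; frame=None keeps the orientation; max_speed is the mean speed in m/s.
- ctrl.set_joints(angles): joint-space move.
- ctrl.ungrasp() and ctrl.close_gripper(force=None): open the fingers fully, or close them until they stop; force is the grip in N (None keeps the last).
- ctrl.pause(seconds).
- ctrl.ik(position, orientation): joint angles nearest the present ones, or None.
- get_state(): the state.
- vision.grab_frame(name): name is "side" or "top"; returns (picture, depth): 384x512x3 uint8, blue, green, red; 384x512 float32, m along the optical axis (not along the pixel's ray), 0 where there is no reading.
- vision.camera_info(name): a dict with "mtx" (3x3 intrinsics, pixels), "R" (3x3) and "t" (3): a world point X has camera coordinates R X + t. Camera axes: x right, y down, z forward; pixel columns grow to the right and rows downward; lengths in m; the calibration is good to about 2 mm. A picture is of the moment at which its call begins. camera_info takes no time and is no camera call.
A pose or a line that the arm cannot do raises ctrl.Unreachable and nothing moves.
- ticket.close_job(): hands the job in; it is judged then, once.
Trained networks look in the newest picture that a camera, given by its name, has taken for a name from the list of things; names that differ only in an ending like _2 or _b are one class to them, and where a whole thing is asked for, a point or a joint stands for the part that bears it (a point fixed in the world has none). Each returns a list of dicts, best first, with "p" (0 to 1); they miss things now and then, are a little off and sometimes report something else, mostly with a low value. They report only what shows in the picture. A call takes as long as a camera call. They do not tell look-alikes from the thing itself.
- models.recognise(camera, target): "point" ([column, row] in pixels, amid what is visible of it).
- models.masks_of(camera, target): "mask" (384x512 bool, what is visible of it) and "point" ([column, row] in pixels, amid what is visible of it).
The state is a dict: "time": time; "qpos": joint angles; "qd": joint speeds; "tau": joint torques, N m; "tcp_pos": TCP position; "eef_rot": TCP orientation; "contact_force": force on the tool from outside, world axes, zero at the start; "wrist_torque": the same for the moment, N m; "width": finger opening in m; "gripper_force": force on a finger pad.
Only numpy, scipy, OpenCV 4.12 (cv2) and the standard library are available. Lean on these libraries where they do the work, as an engineer would, in place of code of your own. Each camera call takes 0.05 s, during which the arm holds its last target. There are 200 camera calls.

TASK

Load the large square pipe flange into the corner of the sloping drilling jig on the counter: lay it flat and square high on the sloping plate, well clear of both the low fence and the side stop, let go of it and let it slide down against the low fence on its own. Then push the sliding clamp jaw so that it drives the flange along the fence, snug against the side stop (press with about 10 N, never hard), and leave it clamped there. Do not disturb the other things on the counter.

Things in the scene. Friction and masses are not known exactly. Their poses are not given: they have to be found in the camera images.
- flange_center (a point): centre (half-way up) of the large square flange: loose grey steel, base plate 80 x 80 x 8 mm with a round boss 34 mm in diameter, 44 mm high overall, 0.3 to 0.5 kg. z is the boss's axis (up), x and y parallel to the plate's sides; underside 22 mm below this point. All four ways round are equal. Starts flat on the counter
- deck: the jig's fixed sloping plate. Origin: in its low corner, on the upper face. z is its normal, x runs along the low fence away from the side stop, y up the slope away from the low fence. Tilted about 20 degrees down to -y and 5 down to -x; smooth (friction about 0.15), so a part let go slides down y at once. Face: x -24 to 200, y -12 to 165 mm. A block 18 mm high stands at x 200 to 212, y 30 to 60 mm
- low_fence (a point): point on the deck's x axis (x = 79 mm), on the plate's face at the foot of the low fence: a fixed aluminium bar at deck y = -12 to 0, x = -22 to 171 mm, 14 mm high. Axes as the deck's. A flange flat on the plate against this fence has its centre at deck y = 40, z = 22 mm
- stop_nominal (a point): nominal middle of the side stop's inner face (deck x = 0, y = 47 mm, on the plate's face), axes as the deck's. The stop, an aluminium bar 12 mm thick, 14 mm high, from deck y = 5 to 90 mm, is adjustable and was left up to 8 mm either way along x from here, unmeasured. Tight on it the flange's centre is at deck x = 32 to 48 mm; sliding by its weight alone it stays short of it
- jaw_knob (a point): centre (half-way up) of the clamp jaw's upright steel knob, 16 mm in diameter, 16.5 to 52.5 mm above the sloping plate, at deck y = 45 mm; axes as the deck's. It stands mid-way on the jaw, a dark block 30 mm long (x), 60 wide (y), 16 high, whose pressing face is 15 mm to the -x side of the knob's axis: when it touches the flange, flange centre and knob axis are 55 mm apart along x
- jaw (a joint): travel of the clamp jaw in m: 0 fully open (its face at deck x = 150 mm), growing as it slides along the deck's -x towards the side stop; at most 0.095. It rubs with about 2.5 N and stays where it is left; push the knob from its +x side with closed fingertips
- round_flange: bystander: round steel flange, disc 84 mm in diameter, 8 mm thick, with a boss 34 mm in diameter, 38 mm high overall; origin at the middle of its underside
- small_flange: bystander: small square steel flange, 50 x 50 mm plate, 6 mm thick, boss 22 mm in diameter, 28 mm high overall; origin at the middle of its underside
- coupling: bystander: brass pipe coupling, a tube 48 mm in diameter, 40 mm high; origin at the middle of its underside
- driver: bystander: screwdriver lying on the counter
- water: bystander: clear water bottle, 62 mm in diameter, 190 mm high; origin at the middle of its underside
- carton: bystander: cardboard carton 100 x 70 x 50 mm; origin at the middle of its underside
- tape: bystander: yellow tape measure 65 x 32 x 62 mm; origin at the middle of its underside
- marker: bystander: black marker pen 14 mm thick, 134 mm long, lying
Not all that is in view belongs to the job. What is shaped like the part that bears flange_center but orange or pink is not meant.

How it is judged:
By the outcome, as a careful person would: the job done as asked, in the order asked, and still so for the second after the job is handed in, with the robot touching nothing.
It also fails if it takes over 61 s, if anything falls off the work surface, if the arm or the gripper's body presses on something with over 40 N, if the wrist force passes 120 N, or if a joint passes its speed limit or range.

## Working session

There is one attempt and no reset: what is moved stays moved. The work goes in short steps, each a Python script; the robot and the scene stay as the last script left them, time stands still between calls to the robot, and variables do not carry over. Pictures are saved under pics/ and viewed, at most 10 in all, crops included, and the job is handed in when it is done.

```bash
ls; mkdir -p pics; cat > h.py <<'E'
import numpy as np, cv2
from station import ctrl, get_state, vision, ticket, models
def cloud(name):
    img,d=vision.grab_frame(name); c=vision.camera_info(name); K=np.array(c["mtx"]);R=np.array(c["R"]);t=np.array(c["t"]).ravel()
    v,u=np.mgrid[0:384,0:512]
    X=np.stack([(u-K[0,2])/K[0,0]*d,(v-K[1,2])/K[1,1]*d,d],-1)
    W=(X-t)@R   # R^T (X-t)
    W[d<=0]=np.nan
    return img,d,W
E
python3 - <<'E'
from h import *
for n in ("side","top"):
    img,d,W=cloud(n); cv2.imwrite(f"pics/{n}0.png",img); np.save(f"{n}0.npy",W)
    print(n, vision.camera_info(n))
    for t in ("flange_center","deck","jaw_knob","round_flange","small_flange"):
        for r in models.masks_of(n,t)[:4]:
            m=r["mask"]; print(t,round(r["p"],2),np.round(r["point"]),m.sum(),np.round(np.nanmedian(W[m],0),3))
print(get_state(),ctrl.pinch_z)
E
```

```text
pics
side {'mtx': array([[466.73108057,   0.        , 257.1744783 ],
       [  0.        , 466.73108057, 195.2483921 ],
       [  0.        ,   0.        ,   1.        ]]), 'R': array([[-0.93378507, -0.35777363,  0.00659387],
       [-0.20114961,  0.50957975, -0.83658073],
       [ 0.29594642, -0.78251294, -0.54780399]]), 't': array([0.4345381 , 0.16888969, 1.5278982 ])}
flange_center 0.87 [292. 218.] 373 [ 0.345 -0.018  0.005]
flange_center 0.73 [231. 198.] 232 [ 0.591 -0.053  0.006]
flange_center 0.65 [312. 190.] 330 [ 0.309 -0.228  0.005]
flange_center 0.52 [356. 185.] 304 [ 0.183 -0.301  0.005]
deck 0.63 [210. 214.] 1459 [0.58  0.155 0.086]
jaw_knob 0.58 [200. 206.] 148 [0.63  0.108 0.09 ]
round_flange 0.54 [290. 175.] 150 [ 0.443 -0.298  0.004]
small_flange 0.63 [209. 275.] 481 [0.472 0.385 0.042]
small_flange 0.38 [209. 214.] 1527 [0.583 0.155 0.086]
top {'mtx': array([[486.34331302,   0.        , 251.61835261],
       [  0.        , 486.34331302, 190.56891432],
       [  0.        ,   0.        ,   1.        ]]), 'R': array([[-0.00291361, -0.99994903,  0.00966636],
       [-0.
[... 743 characters left out ...]
, -0.2375936 ,  1.50023011,  0.12571705,
        1.14890006, -0.15480695]), 'qd': array([ 3.64462914e-05, -2.03778987e-03, -8.39014484e-04,  9.58110228e-04,
       -9.25693365e-04, -4.79428559e-04, -1.24632590e-03]), 'tau': array([ 2.66507359e-04, -6.20028305e+01, -2.18346812e+00, -2.49864256e+01,
        1.40331045e-02,  2.49532990e-03,  2.70607779e-05]), 'tcp_pos': array([0.25016456, 0.57272183, 0.23124632]), 'eef_rot': array([-4.49312682e-06,  2.04444561e-01,  9.78878143e-01, -4.29707086e-05]), 'contact_force': array([ 0.36626765, -0.16632563,  0.06568504]), 'wrist_torque': array([1.29245476e-02, 1.64806896e-02, 9.14326382e-05]), 'gripper_force': 0.0, 'width': 0.08571487510932989} -0.0187
```

```bash
python3 -c "
import cv2
i=cv2.imread('pics/top0.png');cv2.imwrite('pics/top0c.png',cv2.resize(i[80:310,130:420],None,fx=2.6,fy=2.6,interpolation=cv2.INTER_CUBIC))"
```

```text
(no output)
```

View pics/top0c.png

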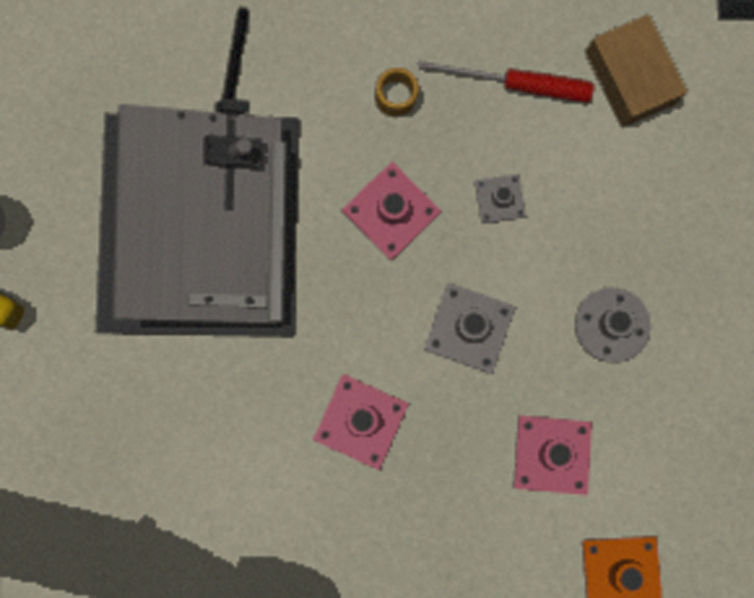

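View pics/side0.png

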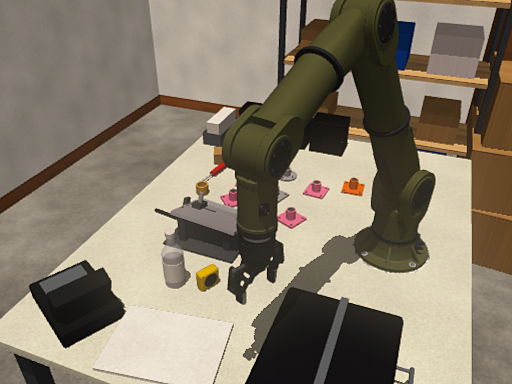

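The large grey square flange is at top pixel (312,207). Its look-alikes are:
- pink flanges at (280,164), (265,241) and (344,257)
- the orange flange at about (370,302)
- the small grey square at (325,157)
- the round grey at (364,204)

The jig's stop is at its near (low world x) end. The fence is on its right (low world y) side and the jaw is at the far end.

```bash
cat > m.py <<'E'
from h import *
W=np.load("top0.npy"); img=cv2.imread("pics/top0.png")
# flange
cx,cy=0.454,-0.153
near=np.hypot(W[...,0]-cx,W[...,1]-cy)<0.075
P=W[near&(W[...,2]>0.036)]; print("boss top",len(P),P.mean(0),(P.min(0)+P.max(0))/2, "floor z",np.nanmedian(W[near][W[near][:,2]<0.003,2]))
sat=cv2.cvtColor(img,cv2.COLOR_BGR2HSV)[...,1]
models_mask=[r for r in models.masks_of("top","flange_center") if abs(r["point"][0]-312)<8 and abs(r["point"][1]-207)<8][0]["mask"]
print("sat in mask",np.median(sat[models_mask]))
Q=W[models_mask&(W[...,2]>0.003)&(W[...,2]<0.014)]
print("plate rect",cv2.minAreaRect((Q[:,:2]*1000).astype(np.float32)))
# deck plane
D=W[(W[...,0]>0.5)&(W[...,0]<0.62)&(W[...,1]>0.11)&(W[...,1]<0.21)]
for _ in range(6):
    c=D.mean(0); n=np.linalg.svd(D-c)[2][2]; n*=np.sign(n[2]); r=(D-c)@n; D=D[abs(r)<max(2*r.std(),.001)]
print("normal",n,"resid",r.std(),len(D))
x0=np.array([1,0,0])-n*n[0];x0/=np.linalg.norm(x0);y0=np.cross(n,x0)
A=np.stack([x0,y0,n]); L=(W-c)@A.T*1000   # local mm
ok=(abs(L[...,0])<200)&(abs(L[...,1])<200)
np.savez("deck.npz",c=c,A=A)
# rectified colour picture: 2 px/mm
C=vision.camera_info("top");K=np.array(C["mtx"]);R=np.array(C["R"]);t=np.array(C["t"]).ravel()
g=np.stack(np.meshgrid(np.arange(-140,160,.5),np.arange(130,-130,-.5)),-1)/1000
X=(c+g[...,:1]*x0+g[...,1:]*y0)@R.T+t; uv=(X/X[...,2:])@K.T
rect=cv2.remap(img,uv[...,0].astype(np.float32),uv[...,1].astype(np.float32),cv2.INTER_CUBIC)
cv2.imwrite("pics/rect.png",rect)
for a,b,nm in((8,22,"bars"),(40,60,"knob")):
    m=ok&(L[...,2]>a)&(L[...,2]<b); print(nm,m.sum())
    k,lab,st,ce=cv2.connectedComponentsWithStats(m.astype(np.uint8))
    for i in range(1,k):
        if st[i,4]>15: B=L[lab==i]; print(st[i],B.min(0).round(1),B.max(0).round(1),np.median(B,0).round(1),cv2.minAreaRect(B[:,:2].astype(np.float32)))
m=ok&(abs(L[...,2])<2); print("plate",cv2.minAreaRect(L[m][:,:2].astype(np.float32)),np.percentile(L[m],[0.5,99.5],0))
E
python3 m.py
```

```text
boss top 115 [ 0.45556397 -0.15453086  0.04389411] [ 0.45566482 -0.15431876  0.04325117] floor z -0.0006208186604441031
sat in mask 16.0
plate rect ((455.96258544921875, -155.3904571533203), (79.32533264160156, 78.56141662597656), 69.40435791015625)
normal [-0.08925993 -0.34397702  0.93472588] resid 0.0019652067256659667 1422
bars 715
[214 118  12   6  53] [120.6 -67.3   8.3] [133.8 -37.   21.5] [126.2 -49.8  18.1] ((126.9599609375, -52.24590301513672), (13.246183395385742, 29.994380950927734), 3.187835693359375)
[208 132  23  13 186] [ 63.8 -84.2   8.9] [ 94.8 -21.8  22. ] [ 76.  -45.6  16.3] ((79.33453369140625, -52.96440887451172), (30.93560028076172, 62.45058059692383), 0.10755237191915512)
[202 134  38  69 455] [ -97.7 -113.     8.3] [93.1 -8.7 21.4] [ -41.2 -101.2   14.1] ((1.717803955078125, -72.80193328857422), (103.34687042236328, 189.08218383789062), 81.68746185302734)
knob 55
[220 133   7   7  34] [ 71.3 -60.7  40. ] [ 85.8 -45.   56.8] [ 77.8 -51.1  52.6] ((78.30939483642578, -52.49039077758789), (13.627300262451172, 13.561749458312988), 70.22795104980469)
[265 236   7   5  21] [-200.  -200.    40.5] [-189.  -184.    52.5] [-194.6 -194.4   45.5] ((-194.65655517578125, -192.1474151611328), (10.94466495513916, 15.943126678466797), 3.1480062007904053)
plate ((-34.91845703125, -65.35200500488281), (335.0421447753906, 262.9776916503906), 1.2812429666519165) [[-190.61806318 -192.97013807   -1.97726881]
 [ 120.55761124   65.48522461    1.97013112]]
```

View pics/rect.png

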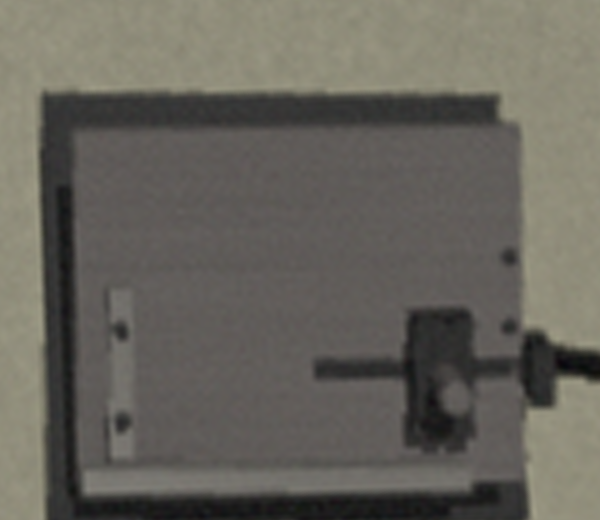

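The rectified view agrees with the given sizes: plate edges at columns 73 and 520 (224 mm) and the top edge at row about 124. The jig yaw comes out at +0.7° and the deck origin at about local (-78,-98.7). Next I'll check the choice in a crop and plan the IK.

```bash
cat >> h.py <<'E'
from scipy.spatial.transform import Rotation as Ro
try:
    _d=np.load("deck.npz"); _c=_d["c"];_A=_d["A"]
    _r=np.array([[np.cos(.0122),np.sin(.0122),0],[-np.sin(.0122),np.cos(.0122),0],[0,0,1]])
    DA=_r@_A                       # rows: deck axes in world
    DO=_c+np.array([-.078,-.0987,0])@_A
    dk=lambda x,y,z: DO+np.array([x,y,z])/1000@DA
    todk=lambda p:((np.asarray(p)-DO)@DA.T*1000).round(1)
except FileNotFoundError: pass
def quat(y,z):
    y=np.array(y,float);z=np.array(z,float);M=np.stack([np.cross(y,z),y,z],1)
    q=Ro.from_matrix(M).as_quat(); return [q[3],q[0],q[1],q[2]]
FL=np.array([.4557,-.1545])
PZ=0.031   # pinch height above underside
E
python3 - <<'E'
from h import *
print(DO,DA)
i=cv2.imread('pics/top0.png');cv2.imwrite('pics/crop.png',cv2.resize(i[180:235,280:345],None,fx=6,fy=6,interpolation=cv2.INTER_CUBIC))
for k in range(4):
    a=np.radians(-20.6+90*k); q=quat([np.cos(a),np.sin(a),0],[0,0,-1])
    print(k,[None if j is None else np.round(j,2) for z in(.25,.012) for j in[ctrl.ik([*FL,z],q)]])
for s in(1,-1):
    q=quat(s*DA[0],-DA[2])
    print(s,[None if j is None else np.round(j,2) for z in(90,12) for j in[ctrl.ik(dk(85,115,z),q)]])
    print(' knob',[None if j is None else np.round(j,2) for w in (0,1) for x in (205,175,85) for j in[ctrl.ik(dk(x,45,28),quat(s*DA[w],-DA[2]))]])
E
```

```text
[0.48209667 0.07017669 0.04468941] [[ 0.99593424 -0.01937505  0.08797494]
 [-0.012151    0.93877815  0.34430791]
 [-0.08925993 -0.34397702  0.93472588]]
0 [array([-0.08,  0.29,  0.48,  1.84, -0.15,  1.05,  0.1 ]), array([ 0.16,  0.61,  0.17,  2.13, -0.23,  0.42,  0.15])]
1 [array([-0.03,  0.28,  0.4 ,  1.84, -0.13,  1.04,  1.63]), array([ 0.3 ,  0.6 , -0.03,  2.13,  0.04,  0.42,  1.44])]
2 [array([-0.49,  0.47,  1.15,  1.84, -0.47,  1.14, -2.67]), array([ 0.55,  0.63, -0.41,  2.12,  0.52,  0.49,  2.53])]
3 [array([-0.36,  0.37,  0.89,  1.84, -0.32,  1.08, -1.27]), array([ 0.08,  0.62,  0.3 ,  2.13, -0.41,  0.44, -1.23])]
1 [array([-0.11,  0.43,  0.03,  1.88, -0.52,  0.78,  0.28]), array([-0.09,  0.54, -0.07,  1.93, -0.55,  0.59,  0.29])]
 knob [array([-0.  ,  0.68,  0.01,  1.61, -0.5 ,  0.82,  0.34]), array([ 0.01,  0.65, -0.01,  1.7 , -0.51,  0.77,  0.36]), array([ 0.05,  0.55, -0.08,  1.95, -0.56,  0.62,  0.43]), array([ 0.26,  0.71, -0.44,  1.61, -0.09,  0.75,  1.56]), array([ 0.27,  0.68, -0.46,  1.69, -0.1 ,  0.7 ,  1.56]), array([ 0.32,  0.59, -0.49,  1.94, -0.16,  0.55,  1.61])]
-1 [array([ 0.43,  0.52, -0.78,  1.87,  0.06,  0.7 ,  2.85]), array([ 0.43,  0.69, -0.91,  1.93,  0.41,  0.58,  2.52])]
 knob [array([ 0.48,  0.83, -0.9 ,  1.6 ,  0.39,  0.81,  2.71]), array([ 0.51,  0.8 , -0.9 ,  1.69,  0.39,  0.76,  2.7 ]), array([ 0.57,  0.71, -0.93,  1.94,  0.4 ,  0.6 ,  2.65]), array([-0.17,  0.7 ,  0.3 ,  1.61, -0.72,  0.91, -1.05]), array([-0.18,  0.67,  0.3 ,  1.7 , -0.74,  0.86, -1.01]), array([-0.18,  0.57,  0.27,  1.95, -0.8 ,  0.73, -0.9 ])]
```

View pics/crop.png

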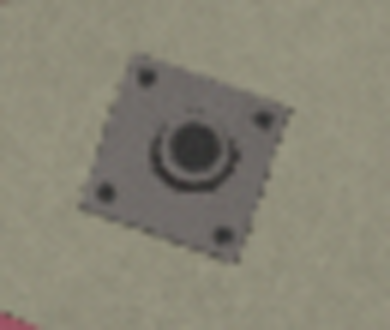

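The crop shows the chosen one: grey, four holes, boss at its centre, sides at about 70°. Grasping it now.

```bash
python3 - <<'E'
from h import *
a=np.radians(-20.2); q=quat([np.cos(a),np.sin(a),0],[0,0,-1])
ctrl.movep([*FL,.25],q)
ctrl.movel([*FL,.05],max_speed=.2)
ctrl.movel([*FL,.0123],max_speed=.08)
s=get_state();print(s["time"],s["tcp_pos"],s["contact_force"])
ctrl.close_gripper(60)
s=get_state();print(s["width"],s["gripper_force"],s["contact_force"])
ctrl.movel([*FL,.20],max_speed=.2)
s=get_state();print(s["time"],s["tcp_pos"],s["width"],s["contact_force"])
ctrl.movep(dk(85,115,100),quat(DA[0],-DA[2]))
s=get_state();print(s["time"],todk(s["tcp_pos"]),s["contact_force"])
img,d,W=cloud("top"); cv2.imwrite("pics/held.png",cv2.resize(img[90:270,130:330],None,fx=3,fy=3)); 
ctrl.movel(dk(85,115,20),max_speed=.15)
s=get_state();print(s["time"],todk(s["tcp_pos"]),s["contact_force"])
E
```

```text
5.0917 [ 0.45580434 -0.15461857  0.01252174] [ 0.3633543   0.03994196 -0.10600576]
0.03264896364876192 59.160770773887634 [-1.35429674  0.39635134  5.48359941]
6.7167 [ 0.45490917 -0.15408174  0.19892154] 0.03238072316927843 [ 0.18765604 -0.22336896 -3.38638371]
7.8917 [ 85.2 113.1 100.5] [ 0.76977111 -0.63601099 -4.34906938]
8.625 [ 85.6 114.5  20.7] [-0.01813638 -0.60117731 -2.88853031]
```

View pics/held.png

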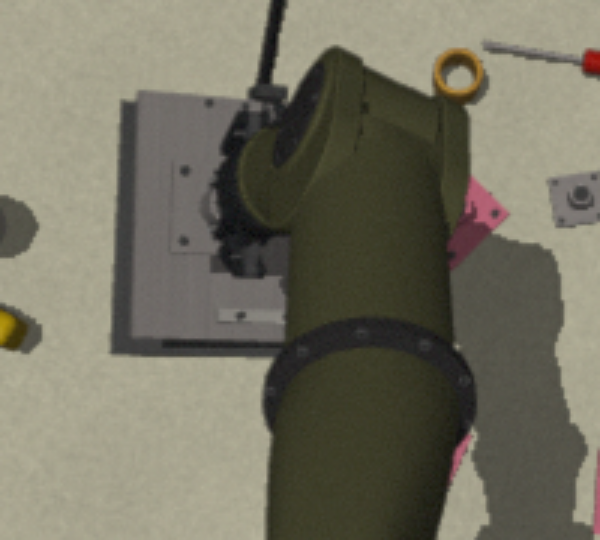

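The flange is held and square to the deck: its visible edge runs parallel to the plate, with holes at (185,170) and (185,241). Lowering by feel.

```bash
python3 - <<'E'
from h import *
ctrl.pause(.3); n=DA[2]; f0=get_state()["contact_force"]@n
z=17
ctrl.movel(dk(85,115,z),max_speed=.05); ctrl.pause(.15)
while z>8:
    s=get_state(); f=s["contact_force"]@n-f0; print(z,todk(s["tcp_pos"]),round(f,2), s["wrist_torque"].round(2))
    if f>3: break
    z-=.7; ctrl.movel(dk(85,115,z),max_speed=.02); ctrl.pause(.15)
print(get_state()["time"])
E
```

```text
17 [ 85. 115.  17.] -0.51 [-0.69  0.17  0.01]
16.3 [ 85.  115.   16.3] 0.09 [-0.68  0.14  0.  ]
15.600000000000001 [ 85.  115.   15.6] 0.02 [-0.68  0.26  0.01]
14.900000000000002 [ 85.  115.   14.9] 0.06 [-0.69  0.17  0.01]
14.200000000000003 [ 85.  115.   14.2] -0.37 [-0.7   0.16  0.  ]
13.500000000000004 [ 85.  115.   13.5] -0.46 [-0.69  0.22  0.04]
12.800000000000004 [ 85.2 115.   13.2] 8.58 [-0.7   0.54  0.14]
11.725
```

```bash
python3 - <<'E'
from h import *
ctrl.movel(dk(85,115,13.3),max_speed=.02)
ctrl.ungrasp(); ctrl.pause(.6)
s=get_state();print(s["time"],s["width"],s["contact_force"])
ctrl.movel(dk(85,115,130),max_speed=.2)
ctrl.close_gripper(20)
ctrl.movep(dk(230,120,130),quat(DA[0],-DA[2]))
print(get_state()["time"])
img,d,W=cloud("top"); np.save("top1.npy",W); cv2.imwrite("pics/slid.png",cv2.resize(img[90:250,140:320],None,fx=3.3,fy=3.3,interpolation=cv2.INTER_CUBIC))
L=(W-DO)@DA.T*1000
for x0,x1,a in((30,125,40),(125,190,46)):
    m=(L[...,0]>x0)&(L[...,0]<x1)&(L[...,1]>-5)&(L[...,1]<150)&(L[...,2]>a)&(L[...,2]<58)
    P=L[m]; print(len(P), (P.min(0)+P.max(0))/2 if len(P) else 0, P.mean(0))
E
```

```text
13.1417 0.08542645052727586 [-0.10126112  0.10619072 -0.59351525]
15.275
11 [67.17648056 53.8972092  43.83208404] [67.67630902 53.66700103 43.78042244]
22 [157.2772955   46.69432471  51.47044521] [157.6514684   46.37161143  51.99780476]
```

View pics/slid.png

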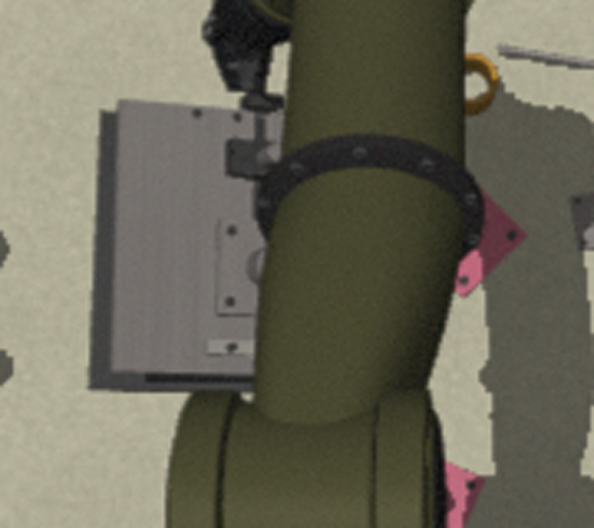

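The flange slid down to the fence, with its upper edge at picture column 217 just short of the stop's end at 208. The jaw knob is at deck x ≈ 157.5. I'll check the heights around the block and rod, then push.

```bash
python3 - <<'E'
from h import *
W=np.load("top1.npy");L=(W-DO)@DA.T*1000
m=(L[...,0]>20)&(L[...,0]<125)&(abs(L[...,2]-8)<2.5)&(L[...,1]>20)&(L[...,1]<100)
P=L[m];print("plate",len(P),np.percentile(P,[2,98],0).round(1), cv2.minAreaRect(P[:,:2].astype(np.float32)))
W=np.load("top0.npy");L=(W-DO)@DA.T*1000
for a in range(175,300,15):
    m=(L[...,0]>a)&(L[...,0]<a+15)&(L[...,1]>0)&(L[...,1]<110)&(L[...,2]>3);P=L[m]
    if len(P):print(a,len(P),P.max(0).round(),np.median(P,0).round())
q=quat(DA[1],-DA[2])
ctrl.movep(dk(188,46,120),q)
j=get_state()["qpos"]; print(get_state()["time"],todk(get_state()["tcp_pos"]),j.round(2),ctrl.ik(dk(188,46,32),q))
E
```

```text
plate 226 [[ 28.3  43.8   5.7]
 [107.8  92.1  10.3]] ((73.06136322021484, 69.72833251953125), (62.535194396972656, 91.48627471923828), 87.89727783203125)
175 29 [189.  99.   9.] [183.  51.   4.]
190 54 [205. 100.  24.] [200.  49.   9.]
205 31 [212.  59.  25.] [209.  44.  19.]
16.6833 [187.9  46.4 120.3] [ 0.18  0.57 -0.22  1.58 -0.3   0.93  1.74] [ 0.13676408  0.66330229 -0.22703497  1.65585218 -0.30768495  0.7523914
  1.7479678 ]
```

```bash
cat > push.py <<'E'
from h import *
ex=DA[0]; Y,Z=46,32
ctrl.movel(dk(188,Y,Z),max_speed=.15); ctrl.pause(.25)
s=get_state(); f0=np.mean([get_state()["contact_force"]@ex for _ in range(3)]); print(s["time"],todk(s["tcp_pos"]),s["contact_force"].round(1))
F=lambda:get_state()["contact_force"]@ex-f0
x=188; contact=None
while x>110:
    # coarse until the flange could be near the stop, then fine
    step=3 if x>128 else (1.0 if x>124 else .5)
    x-=step; ctrl.movel(dk(x,Y,Z),max_speed=.03 if step>1 else .012); 
    if step<3: ctrl.pause(.05)
    f=F(); p=todk(get_state()["tcp_pos"])
    print(round(x,1),p[:2],round(f,1),end=" | ")
    if f>8.5 or get_state()["time"]>46: break
print(get_state()["time"])
E
python3 push.py
```

```text
17.6667 [188.6  45.9  33. ] [ 0.7 -0.3  0.3]
185 [184.8  46. ] -0.6 | 182 [181.8  46. ] -0.6 | 179 [178.8  46. ] -0.8 | 176 [175.9  46. ] -0.0 | 173 [173.1  46. ] 1.1 | 170 [169.9  46. ] 1.3 | 167 [166.6  46. ] 1.0 | 164 [163.6  46. ] 0.5 | 161 [160.6  46. ] -0.2 | 158 [157.6  46. ] 0.3 | 155 [154.7  46. ] 0.1 | 152 [151.6  46. ] -0.7 | 149 [148.6  46. ] 0.4 | 146 [145.6  46. ] 0.2 | 143 [142.6  46. ] 0.6 | 140 [139.6  46. ] -0.2 | 137 [136.9  46. ] 1.2 | 134 [133.8  46. ] 1.1 | 131 [130.6  46. ] 1.2 | 128 [127.5  46. ] 0.2 | 127.0 [126.9  46. ] 2.7 | 126.0 [126.  46.] 2.9 | 125.0 [124.9  46. ] 2.4 | 124.0 [123.9  46. ] 2.1 | 123.5 [123.5  46. ] 2.7 | 123.0 [123.  46.] 2.5 | 122.5 [122.4  46. ] 1.7 | 122.0 [121.9  46. ] 2.1 | 121.5 [121.4  46. ] 1.8 | 121.0 [121.  46.] 1.8 | 120.5 [120.4  46. ] 2.9 | 120.0 [119.9  46. ] 2.4 | 119.5 [119.5  46. ] 2.2 | 119.0 [118.9  46. ] 2.5 | 118.5 [118.4  46. ] 1.9 | 118.0 [118.  46.] 1.9 | 117.5 [117.4  46. ] 2.3 | 117.0 [117.3  46. ] 3.8 | 116.5 [117.3  46. ] 5.2 | 116.0 [117.3  46. ] 6.4 | 115.5 [117.3  46.1] 6.7 | 115.0 [117.2  46.1] 8.1 | 114.5 [117.2  46.1] 9.0 | 29.5667
```

```bash
python3 - <<'E'
from h import *
ctrl.movel(dk(114.1,46,32),max_speed=.012);ctrl.pause(.5); s=get_state();print(todk(s["tcp_pos"]),s["contact_force"]@DA[0])
ctrl.movel(dk(145,46,32),max_speed=.06)
ctrl.movel(dk(145,46,140),max_speed=.2)
ctrl.movep([.42,-.42,.35],quat([0,1,0],[0,0,-1]))
print(get_state()["time"])
img,d,W=cloud("top"); np.save("top2.npy",W); cv2.imwrite("pics/end.png",cv2.resize(img[90:250,140:320],None,fx=3.3,fy=3.3,interpolation=cv2.INTER_CUBIC))
L=(W-DO)@DA.T*1000
for x0,x1,a in((10,80,40),(80,190,46)):
    m=(L[...,0]>x0)&(L[...,0]<x1)&(L[...,1]>-5)&(L[...,1]<150)&(L[...,2]>a)&(L[...,2]<58)
    P=L[m]; print(len(P), (P.min(0)+P.max(0))/2 if len(P) else 0)
E
```

```text
[117.2  46.1  32.7] 10.432249023726417
33.6083
110 [44.94918491 38.95879825 45.32232557]
29 [98.15441125 43.85448729 52.09295132]
```

View pics/end.png

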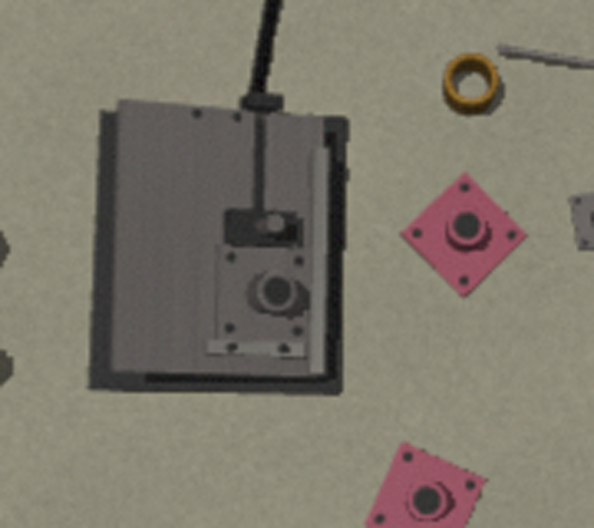

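The flange sits square in the corner: its edge meets the stop at row 340 and the fence at column 312, and the jaw is against it at row 246. The boss measures y ≈ 40 once corrected by the knob reading, and the knob-to-boss distance is about 54 mm.

```bash
python3 -c "
from station import ticket
print(ticket.close_job())"
```

```text
the job is handed in; nothing more can be done
None
```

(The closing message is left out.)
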